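# Open the slide scanner's cover and hold it up

## Robot

A 6-joint arm with a two-finger parallel gripper is mounted at the origin on a cart in front of the work surface, level with it; the furniture and walls round the work are solid. World frame = base frame: x ahead of the robot, y to its left, z up, the work surface at z = 0. Lengths are in m, angles in rad, forces in N, time in s.
With the tool pointing down it reaches from about 0.35 to 0.85 m from the base axis. Payload 8.1 kg.
Tool frame: the origin (TCP) lies at the very end of the fingers, on their centre line; the grasp point (between the pads) lies 19 mm behind it; z points along the fingers, y is the line along which they close (so a half turn about z gives the same grasp; the last joint's range is limited). The gripper opens to 93 mm and grips with 3 to 60 N. Pads are 15 mm wide; open, the fingers measure 128 mm over their backs; the gripper's body (75 mm by 188 mm) begins 65 mm behind the grasp point.
Start: joints at [-1.321, 0.13, 1.488, -0, 1.523, -0.085], TCP at [0.197, -0.567, 0.219] pointing down, gripper open.
Joint ranges: [-2.96, 2.96], [-0.89, 2.26], [0.02, 2.5], [-1.34, 4.48], [0, 2.73], [-2.66, 2.66]. Speed limits (rad/s): [2.39, 2.39, 2.79, 3.14, 3.14, 3.14].

## Interface

Orientations are given as a rotation vector (axis times angle).
In Python, from plant import robot gives the robot as it stands.
- The arm moves only by the tool play_rows, never from a script. Its argument "deltas" is one flat list of numbers, 5 for each row, row after row: the shift along the tool's x, y, z in mm, then the turn about the tool's z in degrees, then the finger opening in mm, from 0 to 93. A call has 1 to 10 rows; each row shifts and turns the commanded pose from where the row before left it, along the tool's axes as they then stand; what a row does not reach is not made up. A row lasts 1/12 s, in which the tool goes at most 41.7 mm and 7.16 degrees, less where a joint would pass 70% of its speed; a pose out of reach is approached as far as the arm can. A call with a gripper value outside its range is refused whole. The fingers move at their own pace and stop on an object; "newtons" is the grip in N (left out, the last holds). Time passes only in rows, so rows that do not move let the fingers close. It gives the time, the measured TCP pose, the force, the opening and the grip force at its end, in the units of the state.
- robot.read_state(): the state, without advancing time (a new reading comes with each control period).
- robot.read_camera(name): name is "side" or "top"; returns a dict with "pixels" (384x512x3 uint8, blue, green, red), "mtx" (3x3 intrinsics, pixels), "eye" and "rotation" of the camera in the world. Camera axes: x right, y up, looking along -z (the intrinsics and any distortion apply to the point x, -y, -z); pixel columns grow to the right and rows downward; lengths in m; the calibration is good to about 2 mm. A picture is of the moment at which its call begins. There is no depth.
- robot.close_job(): hands the job in; it is judged then, once.
The state is a dict: "t": time; "q": joint angles; "dq": joint speeds; "joint_torque": joint torques, N m; "tool_pos": TCP position; "orientation": TCP orientation; "force": force on the tool from outside, world axes, zero at the start; "wrist_torque": the same for the moment, N m; "opening": finger opening in m; "gripper_force": force on a finger pad.
Only numpy, scipy, OpenCV 4.12 (cv2) and the standard library are available. Lean on these libraries where they do the work, as an engineer would, in place of code of your own. Each camera call takes 0.05 s, during which the arm holds its last target. There are 200 camera calls.

## Task

Press the round green cover button on the slide scanner fully down and let it go, so that the cover springs ajar. Then try the cover by its bar handle before you touch the orange slide: if its inner safety catch still holds it, push the orange slide all the way to its green mark, otherwise just go on. Raise the cover to about sixty degrees and finish still holding it there, because it has no stay and a colleague is about to take out the thin sections; do not disturb the dish of grains, the tape roll or the small lens can.

Things in the scene. Friction and masses are not known exactly. Their poses are not given: they have to be found in the camera images.
- scanner: Low white slide scanner, 300 mm wide (y), 235 mm deep (x -125 to +110 mm), fixed to the desk. Origin: in its underside, on the desk; its -x side is its front, towards the robot; z up. Front deck (x -125 to -48 mm) is 50 mm high; behind it stands the grey windowed cover. The shut cover's top is 94 mm above the desk; ajar, its front edge rises to about 108 mm.
- open_button (a joint): Travel of the round green button (26 mm across, in a black collar) on the left of the front deck, in m: 0 up, 0.006 fully down (flush with its collar). Spring: about 1.5 N to start, 5 N fully down; returns by itself. Only fully down does it draw the cover's main bolt; then a spring lifts the cover ajar.
- open_button_top (a point): Centre of the green button's top face; at rest 68 mm above the desk, at x -85, y +105 mm of the scanner.
- cover (a joint): Opening angle of the cover in rad about its hinge along the back: 0 shut, about 0.09 when sprung ajar after the button, stopped dead at about 0.14 while the hidden safety catch holds, 1.3 end stop. The catch is caught in about half of the starts and cannot be seen. The cover weighs 0.3 to 0.5 kg, has no stay and falls back to ajar when let go; lifting it at the handle takes 2 to 3 N.
- cover_hinge (a point): Middle of the cover's hinge line, which runs along the scanner's y; 72 mm above the desk, at x +104 mm of the scanner.
- cover_handle (a point): Middle of the cover's steel bar handle: a round bar 12 mm thick, along the scanner's y, straight for 110 mm, standing 40 mm clear in front of the cover's front face; with the cover shut 84 mm above the desk (34 mm above the deck), 196 mm in front of the hinge line and 12 mm higher than it. It moves with the cover.
- catch_slide (a joint): Position in m of the orange thumb slide on the right of the front deck: 0 at the red mark, where it always starts whether or not the catch is caught; 0.020 at the green mark, its end stop. Moves along the scanner's -y (to the right), needs about 2 N, stays where it is left. Beyond about 0.017 the safety catch is released and stays released. Let the cover down to ajar before moving it.
- catch_slide_grip (a point): Centre of the top of the orange thumb slide: 14 mm deep (x), 20 mm long (y), standing 28 mm above the deck, its top 78 mm above the desk. Can be pinched across x or pushed from the side. At its start it lies at x -100, y -90 mm of the scanner; the cover's front face is 45 mm behind the slide's rear face.
- petri_dish: Clear round dish of mineral grains, 63 mm across, 13 mm high, on the desk to the right; origin at its underside. A bystander.
- tape_1: Roll of brown tape, 92 mm across, 48 mm high, on the desk near the front right; origin at its underside. A bystander.
- can_10: Small grey lens can with black cap, 36 mm across, 55 mm high, on the desk to the left of the scanner; origin at its underside. A bystander.

How it is judged:
On the way, in this order (a step that is already met when the one before it is completed fails the run):
1. the green button is pressed fully down (value of joint open_button above 0.0054 m), for 0.1 s.
2. the button is let go and the cover stands ajar (value of joint open_button below 0.001 m and value of joint cover above 0.06 rad), for 0.1 s.
3. the cover is lifted from ajar by its handle, against the catch or past it, with the orange slide still at its red mark (value of joint cover above 0.12 rad and value of joint catch_slide below 0.004 m and contact force between the fingers and cover above 0.3 N), for 0.1 s.
At the end, for the whole second after the job is handed in: The cover is held still at 49 to 72 degrees (0.85 to 1.25 rad) with the fingers on it (it would fall shut otherwise), and the green button is up again. The orange slide stands either at its red mark (within 4 mm) or fully over at its green mark (within 3.5 mm) (value of joint cover between 0.85 and 1.25 rad and velocity of joint cover between -0.15 and 0.15 rad/s and contact force between the fingers and cover above 0.3 N and value of joint open_button below 0.001 m and height (world z) of cover_handle above 0.18 m and (value of joint catch_slide below 0.004 m or value of joint catch_slide above 0.0165 m)); the arm keeps its last pose, push and grip.
It fails at once if the dish, the tape roll or the lens can is pushed more than 3 cm (distance of any of petri_dish, tape_1, can_10 from where it was at the start of the episode above 0.03 m).
It also fails if it takes over 54 s, if anything falls off the work surface, if the arm or the gripper's body presses on something with over 40 N, if the wrist force passes 120 N, or if a joint passes its speed limit or range.

## Working session

There is one attempt and no reset: what is moved stays moved. The work goes in short steps, Python scripts to look and compute and a tool call to move; the robot and the scene stay as the last step left them, time stands still between calls to the robot, and variables do not carry over. Pictures are saved under pics/ and viewed, at most 10 in all, crops included, and the job is handed in when it is done.

Besides the shell and the picture viewer there is one more tool, called after "Request:" as name(argument=value, ...) on one line, values as JSON. play_rows: Moves the arm, as the interface text tells. Its arguments: {"type":"object","properties":{"deltas":{"type":"array"},"newtons":{"type":"number"}},"required":["deltas"]}

```bash
mkdir -p pics; ls; cat > h.py <<'E'
import numpy as np, cv2
from plant import robot
def shot(n,name):
    c=robot.read_camera(n); cv2.imwrite('pics/'+name,c['pixels']); return c
def ray(c,u,v):
    p=cv2.undistortPoints(np.array([[[u,v]]],float),np.array(c['mtx']),np.array(c.get('dist',np.zeros(5)),float))[0,0]
    return np.array(c['eye']),np.array(c['rotation'])@np.array([p[0],-p[1],-1])
def onz(c,u,v,z):
    e,d=ray(c,u,v); return e+d*(z-e[2])/d[2]
E
python3 - <<'E'
from h import *
for n in('top','side'):
    c=shot(n,n+'1.png'); print([k for k in c],c['mtx'],c['eye'],c['rotation'])
s=robot.read_state();print(s)
E
```

```text
pics
['pixels', 'mtx', 'eye', 'rotation'] [[432.82045454   0.         259.29802406]
 [  0.         432.82045454 199.10452666]
 [  0.           0.           1.        ]] [ 0.34817021 -0.16262251  1.44230695] [ 0.05755319 -0.08322173 -1.54042656]
['pixels', 'mtx', 'eye', 'rotation'] [[471.03601656   0.         258.42424408]
 [  0.         471.03601656 188.67873621]
 [  0.           0.           1.        ]] [ 0.23849898 -1.1756569   0.57089143] [ 1.13305132 -0.1256194  -0.19752338]
{'t': 0.1, 'q': array([-1.32139170e+00,  1.31088392e-01,  1.48915425e+00, -1.62584767e-05,
        1.52298281e+00, -8.53778975e-02]), 'dq': array([-0.00179638, -0.00061099, -0.00229448, -0.00048047,  0.00187177,
       -0.00099114]), 'joint_torque': array([ 9.44611347e-04, -5.61339319e+01, -4.93095946e+01,  7.70561979e-02,
        2.91169609e-02, -6.89109015e-05]), 'tool_pos': array([ 0.19704191, -0.56619189,  0.21769955]), 'orientation': array([-3.09607841e+00, -5.23153099e-01,  2.35412545e-04]), 'force': array([-0.03440791, -0.19782943, -0.36118742]), 'wrist_torque': array([0.02601977, 0.00206193, 0.00695535]), 'gripper_force': 0.0, 'opening': 0.09340691170144413}
```

Rotation is a rotation vector.

```bash
sed -i "s/np.array(c\['rotation'\])@/cv2.Rodrigues(np.array(c['rotation'],float))[0]@/" h.py
```

```text
(no output)
```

View pics/top1.png

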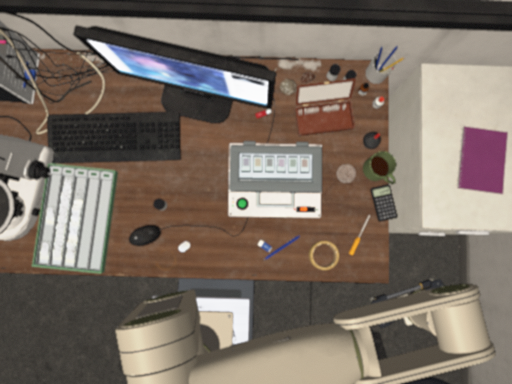

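View pics/side1.png

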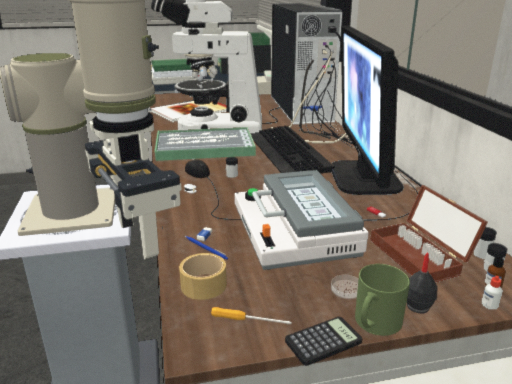

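The top view shows the scanner around (275,180), green button at (242,204), orange slide near (306,209), and can at (159,204). The side view confirms this, with the tape at (203,275) and the dish at (344,286). The arm is clear of the scanner.

```bash
cat > loc.py <<'E'
from h import *
def cents(c,lo,hi):
    h=cv2.cvtColor(c['pixels'],cv2.COLOR_BGR2HSV); m=cv2.inRange(h,lo,hi)
    n,l,s,ce=cv2.connectedComponentsWithStats(m)
    return [(ce[i].round(1),s[i]) for i in range(1,n) if s[i][4]>8]
E
python3 - <<'E'
from loc import *
from scipy.spatial.transform import Rotation as R
t=robot.read_camera('top'); s=robot.read_camera('side')
for n,c in(('top',t),('side',s)):
    for nm,lo,hi in(('green',(50,120,60),(80,255,255)),('orange',(5,180,150),(16,255,255))):
        for ce,st in cents(c,lo,hi):
            p=onz(c,*ce,.068 if nm=='green' else .078); print(n,nm,ce,st[:5],p.round(4))
# white front deck outline in top
h=cv2.cvtColor(t['pixels'],cv2.COLOR_BGR2HSV)
roi=np.zeros(h.shape[:2],np.uint8); roi[135:225,222:328]=1
m=cv2.inRange(h,(0,0,170),(180,50,255))*roi
x=cv2.resize(t['pixels'][135:225,222:328],None,fx=6,fy=6,interpolation=cv2.INTER_CUBIC); 
y=cv2.resize(s['pixels'][165:270,225:375],None,fx=5,fy=5,interpolation=cv2.INTER_CUBIC)
cv2.imwrite('pics/tc.png',x);cv2.imwrite('pics/sc.png',y)
for nm,u,v,z in(('dish',345,173,.013),('tape',324,255,.048),('can',159,204,.055),('deckL',229,217,.05),('deckR',321,217,.05)): print(nm,onz(t,u,v,z).round(3))
print(R.from_rotvec(robot.read_state()['orientation']).as_matrix().round(3))
E
```

```text
top green [241.8 203.2] [238 199   9   9  64] [ 0.4577 -0.1281  0.068 ]
top orange [303. 209.] [300 208   7   3  21] [ 0.4443 -0.3224  0.078 ]
side green [250.9 191.2] [248 189   9   7  36] [ 0.4557 -0.1247  0.068 ]
side orange [188.6 107.9] [186 107   6   3  11] [0.3706 0.6711 0.078 ]
side orange [265.7 230.2] [263 225   6  11  60] [ 0.442  -0.3408  0.078 ]
dish [ 0.574 -0.468  0.013]
tape [ 0.301 -0.396  0.048]
can [0.448 0.137 0.055]
deckL [ 0.413 -0.088  0.05 ]
deckR [ 0.422 -0.384  0.05 ]
[[ 0.944  0.329 -0.   ]
 [ 0.329 -0.944  0.001]
 [ 0.    -0.001 -1.   ]]
```

View pics/tc.png

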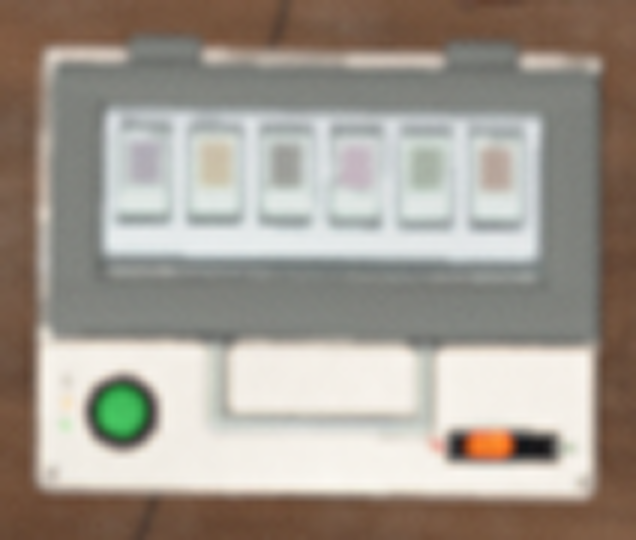

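View pics/sc.png

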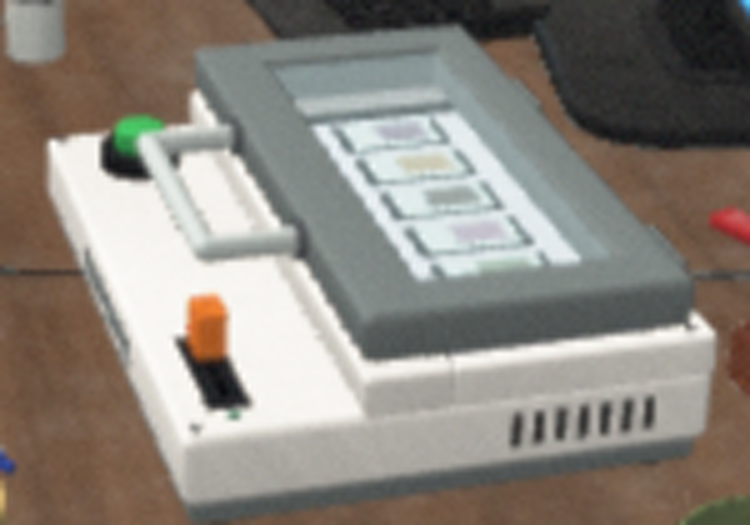

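The crops show the button at crop (122,411), the handle bar from (215,421) to (430,424), and the slide top at (490,445). The scanner's front edge runs from (38,490) to (595,497), so it is nearly square to the image.

```bash
python3 - <<'E'
from loc import *
t=robot.read_camera('top'); s=robot.read_camera('side')
f=lambda u,v,z:onz(t,222+(u+.5)/6-.5,135+(v+.5)/6-.5,z)
pts=[((38,490,.05),(-125,150)),((595,497,.05),(-125,-150)),((122,411,.068),(-85,105)),((490,445,.078),(-100,-90)),((226,421,.084),(-92,55-6)),((424,424,.084),(-92,-49)),((52,335,.094),None),((597,343,.094),None)]
A=[];B=[]
for a,b in pts:
    p=f(*a);print(a,p.round(4),b)
    if b: A.append(b);B.append(p[:2])
A=np.array(A)/1000.;B=np.array(B)
for sel in ([0,1,2,3,4,5],[0,1,2,3]):
    a=A[sel];b=B[sel];a0=a-a.mean(0);b0=b-b.mean(0)
    psi=np.arctan2((a0[:,0]*b0[:,1]-a0[:,1]*b0[:,0]).sum(),(a0*b0).sum())
    Rm=np.array([[np.cos(psi),-np.sin(psi)],[np.sin(psi),np.cos(psi)]]);o=b.mean(0)-Rm@a.mean(0)
    print('psi',psi,'o',o,'res mm',((a@Rm.T+o-b)*1000).round(1).tolist())
# triangulate button
e1,d1=ray(t,241.8,203.2);e2,d2=ray(s,250.9,191.2)
k=np.linalg.lstsq(np.c_[d1,-d2],e2-e1,rcond=None)[0];print((e1+k[0]*d1),(e2+k[1]*d2))
E
```

```text
(38, 490, 0.05) [ 0.4158 -0.0844  0.05  ] (-125, 150)
(595, 497, 0.05) [ 0.4208 -0.3836  0.05  ] (-125, -150)
(122, 411, 0.068) [ 0.4581 -0.1285  0.068 ] (-85, 105)
(490, 445, 0.078) [ 0.4451 -0.3232  0.078 ] (-100, -90)
(226, 421, 0.084) [ 0.4532 -0.1835  0.084 ] (-92, 49)
(424, 424, 0.084) [ 0.4547 -0.2876  0.084 ] (-92, -49)
(52, 335, 0.094) [ 0.4947 -0.0914  0.094 ] None
(597, 343, 0.094) [ 0.4991 -0.3764  0.094 ] None
psi 0.0141845274392896 o [ 0.54447977 -0.23282515] res mm [[1.6, -0.2], [0.8, -1.0], [-0.1, -0.6], [0.6, -1.0], [-1.4, -1.6], [-1.5, 4.4]]
psi 0.01472458782461133 o [ 0.54374317 -0.23205929] res mm [[0.8, 0.5], [0.2, -0.3], [-0.9, 0.1], [-0.0, -0.3]]
[ 0.45760621 -0.12814365  0.06963655] [ 0.4550775  -0.12771233  0.06944578]
```

Request:
play_rows(deltas=[0,0,0,-7.16,0,0,0,0,-7.16,0,0,0,0,-7.16,0,0,0,0,-7.16,0,0,0,0,-7.16,0,0,0,0,-7.16,0,0,0,0,-7.16,0,0,0,0,-7.16,0,0,0,0,-7.16,0,0,0,0,-7.16,0], newtons=20)

```text
t: 1.13
tool_pos: [0.1971, -0.5666, 0.2185]
orientation: [-2.199, -2.243, -0.0]
force: [-0.4, 0.7, -0.1]
opening: 0.0308
gripper_force: 0.0
```

```bash
cat > go.py <<'E'
import sys
from h import *
from scipy.spatial.transform import Rotation as R
s=robot.read_state(); M=R.from_rotvec(s['orientation']).as_matrix()
psi=.0147;O=np.array([.544,-.232])
a=np.degrees(np.arctan2(M[1,0],M[0,0]))
print('t',s['t'].__round__(2),'tcp',s['tool_pos'].round(4),'alpha',a.round(2),'F',s['force'].round(2),'op',round(s['opening'],4),'gf',round(s['gripper_force'],2),'q',s['q'].round(2))
if len(sys.argv)>3:
    x,y,z=map(float,sys.argv[1:4])  # scanner frame mm
    w=np.r_[O+np.array([[np.cos(psi),-np.sin(psi)],[np.sin(psi),np.cos(psi)]])@[x/1000,y/1000],z/1000]
    print('target',w.round(4),'tool shift mm',(M.T@(w-s['tool_pos'])*1000).round(1))
E
python3 go.py -85 105 110
python3 - <<'E'
from h import *
import json
E
```

```text
t 1.13 tcp [ 0.1971 -0.5666  0.2185] alpha 91.14 F [-0.39  0.66 -0.05] op 0.0308 gf 0.0 q [-1.32  0.13  1.49 -0.    1.52 -1.34]
target [ 0.4575 -0.1283  0.11  ] tool shift mm [433.1 269.  108.6]
```

Request:
play_rows(deltas=[33,21,0,0,0,33,21,0,0,0,33,21,0,0,0,33,21,0,0,0,33,21,0,0,0,33,21,0,0,0,33,21,0,0,0,33,21,0,0,0,33,21,0,0,0,33,21,0,0,0])

```text
t: 1.97
tool_pos: [0.4033, -0.2321, 0.2189]
orientation: [2.206, 2.236, 0.0]
force: [1.0, 0.3, -0.2]
opening: 0.0008
gripper_force: 0.0
```

Request:
play_rows(deltas=[26,15,12,0,0,26,15,12,0,0,26,15,12,0,0,25,14,12,0,0,0,0,20,0,0,0,0,20,0,0,0,0,15,0,0,0,0,0,0,0])

```text
t: 2.63
tool_pos: [0.458, -0.1288, 0.1121]
orientation: [-2.202, -2.234, 0.004]
force: [-0.3, 0.0, -1.2]
opening: 0.0005
gripper_force: 0.0
```

```bash
python3 go.py -85 105 72
```

```text
t 2.63 tcp [ 0.458  -0.1288  0.1121] alpha 90.82 F [-0.29  0.03 -1.15] op 0.0005 gf 0.0 q [-0.38 -0.13  1.94 -0.    1.33 -0.4 ]
target [ 0.4575 -0.1283  0.072 ] tool shift mm [ 0.5 -0.3 40.1]
```

Request:
play_rows(deltas=[0,0,20,0,0,0,0,18,0,0,0,0,4,0,0,0,0,2,0,0,0,0,2,0,0,0,0,2,0,0,0,0,2,0,0,0,0,0,0,0,0,0,0,0,0,0,0,0,0,0])

```text
t: 3.47
tool_pos: [0.4611, -0.1304, 0.0671]
orientation: [2.205, 2.235, 0.001]
force: [-2.5, 1.5, 7.0]
opening: 0.0004
gripper_force: 3.1
```

Request:
play_rows(deltas=[0,0,2,0,0,0,0,2,0,0,0,0,0,0,0,0,0,0,0,0])

```text
t: 3.8
tool_pos: [0.4615, -0.1306, 0.0659]
orientation: [2.205, 2.235, 0.001]
force: [-16.6, 5.1, 35.1]
opening: 0.0005
gripper_force: 17.4
```

```bash
python3 go.py -85 105 62; python3 - <<'E'
from loc import *
c=shot('side','s2.png')
cv2.imwrite('pics/s2c.png',cv2.resize(c['pixels'][130:270,180:375],None,fx=4,fy=4,interpolation=cv2.INTER_CUBIC))
E
```

```text
t 3.8 tcp [ 0.4615 -0.1306  0.0659] alpha 90.79 F [-16.6    5.11  35.08] op 0.0005 gf 17.39 q [-0.38 -0.07  1.98 -0.    1.23 -0.4 ]
target [ 0.4575 -0.1283  0.062 ] tool shift mm [ 2.4 -4.   3.9]
```

View pics/s2c.png

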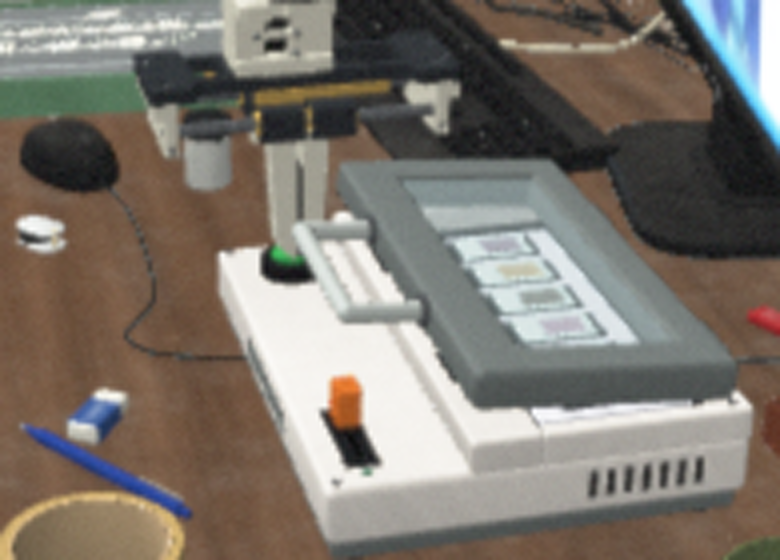

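The cover is ajar (front edge raised at crop (480,400)) and the fingers are on the green button. Now I release it.

Request:
play_rows(deltas=[0,0,-6,0,0,0,0,-20,0,0,0,0,-30,0,0,0,0,-24,0,26,-20,0,0,0,26,-35,0,0,0,26,-35,0,0,0,26,-15,0,0,0,26,0,0,0,0,26,0,0,0,0,26])

```text
t: 4.68
tool_pos: [0.4617, -0.2355, 0.1418]
orientation: [-2.208, -2.234, -0.001]
force: [-0.6, 0.1, -0.2]
opening: 0.0257
gripper_force: 0.0
```

```bash
python3 go.py -90 0 84; python3 - <<'E'
from loc import *
t=shot('top','t3.png'); s=shot('side','s3.png')
a=cv2.resize(t['pixels'][135:225,222:328],None,fx=5,fy=5,interpolation=cv2.INTER_CUBIC)
b=cv2.resize(s['pixels'][150:240,220:320],None,fx=5,fy=5,interpolation=cv2.INTER_CUBIC)
b=cv2.copyMakeBorder(b,0,0,0,30,cv2.BORDER_CONSTANT)
cv2.imwrite('pics/b3.png',b)
E
```

```text
t 4.68 tcp [ 0.4617 -0.2355  0.1418] alpha 90.66 F [-0.57  0.11 -0.19] op 0.0257 gf 0.0 q [-0.57 -0.04  1.81  0.    1.38 -0.58]
target [ 0.454  -0.2333  0.084 ] tool shift mm [ 2.2 -7.6 57.8]
```

View pics/b3.png

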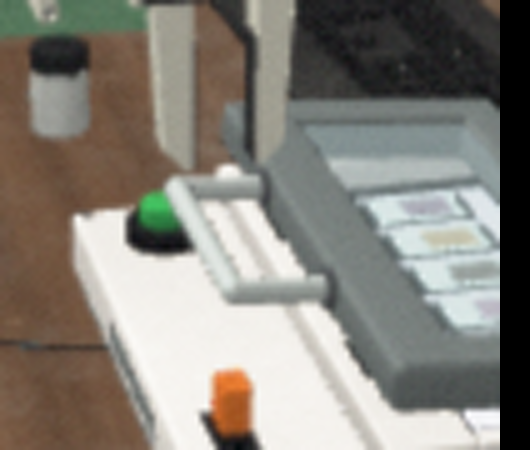

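The button is up again (crop (160,210)), and the handle bar runs from crop (180,185) to (235,295), its middle at about (207,240).

```bash
python3 - <<'E'
from loc import *
s=robot.read_camera('side')
for u,v in((180,187),(207,240),(234,293)): print(onz(s,220+(u+.5)/5-.5,150+(v+.5)/5-.5,.1016).round(4))
E
```

```text
[ 0.457  -0.1742  0.1016]
[ 0.4566 -0.2337  0.1016]
[ 0.4562 -0.2878  0.1016]
```

Request:
play_rows(deltas=[2,-6,10,0,26,0,0,16,0,26,0,0,16,0,26,0,0,16,0,26,0,0,0,0,26,0,0,0,0,26])

```text
t: 5.33
tool_pos: [0.455, -0.2317, 0.0829]
orientation: [-2.203, -2.236, 0.001]
force: [-0.1, 0.2, 1.1]
opening: 0.0259
gripper_force: 0.0
```

Request:
play_rows(deltas=[0,0,0,0,4,0,0,0,0,4,0,0,0,0,4,0,0,0,0,4,0,0,0,0,4,0,0,0,0,4], newtons=15)

```text
t: 5.83
tool_pos: [0.4551, -0.2334, 0.0844]
orientation: [-2.206, -2.236, 0.002]
force: [-5.1, 0.4, 3.0]
opening: 0.0111
gripper_force: 15.0
```

Request:
play_rows(deltas=[0,0,-2,0,4,0,0,-2,0,4,0,0,-2,0,4,0,0,-2,0,4,0,0,0,0,4,0,0,0,0,4,0,0,0,0,4])

```text
t: 6.42
tool_pos: [0.4563, -0.2333, 0.0919]
orientation: [2.205, 2.236, 0.001]
force: [3.3, -2.2, -3.1]
opening: 0.0114
gripper_force: 15.0
```

Request:
play_rows(deltas=[0,0,-2,0,4,0,0,-2,0,4,0,0,0,0,4,0,0,0,0,4])

```text
t: 6.75
tool_pos: [0.4571, -0.2333, 0.0963]
orientation: [2.204, 2.235, 0.003]
force: [8.4, -1.0, -3.4]
opening: 0.0116
gripper_force: 15.0
```

Request:
play_rows(deltas=[0,1,-2,0,4,0,1,-2,0,4,0,1,-2,0,4,0,0,0,0,4,0,0,0,0,4])

```text
t: 7.17
tool_pos: [0.4583, -0.2333, 0.1015]
orientation: [-2.206, -2.236, 0.001]
force: [-0.2, -3.1, -1.7]
opening: 0.0115
gripper_force: 15.0
```

Request:
play_rows(deltas=[0,0,-2,0,4,0,1,-2,0,4,0,0,-2,0,4,0,0,0,0,4,0,0,0,0,4])

```text
t: 7.58
tool_pos: [0.4599, -0.2332, 0.1079]
orientation: [2.206, 2.236, 0.0]
force: [2.8, -2.5, -3.1]
opening: 0.0116
gripper_force: 15.0
```

```bash
python3 go.py; python3 - <<'E'
from loc import *
s=shot('side','s4.png')
cv2.imwrite('pics/s4c.png',cv2.resize(s['pixels'][130:270,200:380],None,fx=4,fy=4,interpolation=cv2.INTER_CUBIC))
E
```

```text
t 7.58 tcp [ 0.4599 -0.2332  0.1079] alpha 90.78 F [ 2.8  -2.53 -3.12] op 0.0116 gf 15.0 q [-0.57 -0.02  1.85  0.    1.31 -0.58]
```

View pics/s4c.png

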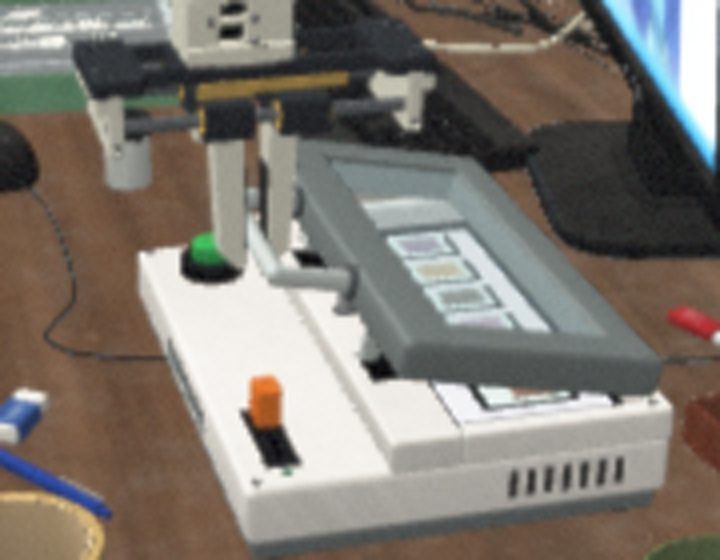

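The catch isn't holding: the cover is clearly up past the stop, at about 0.21 rad, with only about 3 N of load. The orange slide is still at its red mark (crop (265,400)). Next I'll check monitor clearance and compute the arc.

```bash
python3 - <<'E'
from loc import *
t=robot.read_camera('top')
for z in(.1,.2,.3,.4,.5): print(z,onz(t,270,107,z).round(3),onz(t,274,72,z).round(3))
r=.1964;p=np.linspace(.274,1.11,21);x=-r*np.cos(p)*1e3;z=r*np.sin(p)*1e3
print(np.c_[np.diff(x),-np.diff(z)].round(1).tolist())
E
```

```text
0.1 [ 0.764 -0.209  0.1  ] [ 0.879 -0.218  0.1  ]
0.2 [ 0.733 -0.205  0.2  ] [ 0.84  -0.214  0.2  ]
0.3 [ 0.702 -0.202  0.3  ] [ 0.8  -0.21  0.3 ]
0.4 [ 0.671 -0.198  0.4  ] [ 0.761 -0.206  0.4  ]
0.5 [ 0.64  -0.195  0.5  ] [ 0.721 -0.202  0.5  ]
[[2.4, -7.9], [2.7, -7.7], [3.0, -7.6], [3.3, -7.5], [3.7, -7.3], [4.0, -7.2], [4.3, -7.0], [4.6, -6.8], [4.8, -6.6], [5.1, -6.4], [5.4, -6.2], [5.6, -6.0], [5.9, -5.7], [6.1, -5.5], [6.3, -5.2], [6.5, -5.0], [6.7, -4.7], [6.9, -4.4], [7.1, -4.1], [7.3, -3.8]]
```

View pics/s4.png

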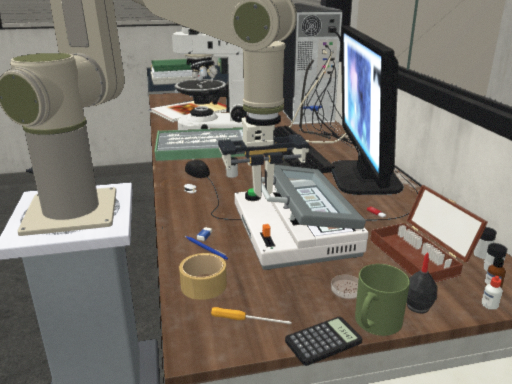

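Request:
play_rows(deltas=[0,2.4,-7.9,0,4,0,2.7,-7.7,0,4,0,3,-7.6,0,4,0,3.3,-7.5,0,4,0,3.7,-7.3,0,4,0,4,-7.2,0,4,0,4.3,-7,0,4])

```text
t: 8.27
tool_pos: [0.4819, -0.2327, 0.1604]
orientation: [-2.205, -2.235, 0.003]
force: [-8.5, -3.3, 2.2]
opening: 0.0115
gripper_force: 15.0
```

Request:
play_rows(deltas=[0,4.6,-6.8,0,4,0,4.8,-6.6,0,4,0,5.1,-6.4,0,4,0,5.4,-6.2,0,4,0,5.6,-6,0,4,0,5.9,-5.7,0,4,0,0,0,0,4])

```text
t: 8.85
tool_pos: [0.5138, -0.2324, 0.2009]
orientation: [-2.206, -2.236, 0.003]
force: [-17.6, 0.9, 16.4]
opening: 0.0115
gripper_force: 15.0
```

Request:
play_rows(deltas=[0,3.5,-7,0,4,0,5,-6,0,4,0,6.5,-5,0,4,0,6.5,-5,0,4,0,6.5,-4,0,4,0,6.5,-3.5,0,4,0,0,0,0,4,0,0,0,0,4,0,0,0,0,4])

```text
t: 9.6
tool_pos: [0.5489, -0.2318, 0.2288]
orientation: [2.206, 2.237, -0.0]
force: [-4.2, -1.7, 5.3]
opening: 0.0113
gripper_force: 15.0
```

```bash
python3 go.py; python3 - <<'E'
from loc import *
s=shot('side','s5.png')
cv2.imwrite('pics/s5c.png',cv2.resize(s['pixels'][80:330,150:420],None,fx=2,fy=2,interpolation=cv2.INTER_CUBIC))
z=robot.read_state()['tool_pos'][2]+.0172-.072
print('theta',np.arcsin(z/.1964)-.061)
E
```

```text
t 9.6 tcp [ 0.5489 -0.2318  0.2288] alpha 90.79 F [-4.19 -1.66  5.3 ] op 0.0113 gf 15.0 q [-0.49  0.11  1.49 -0.    1.54 -0.5 ]
theta 1.02657663520517
```

View pics/s5c.png

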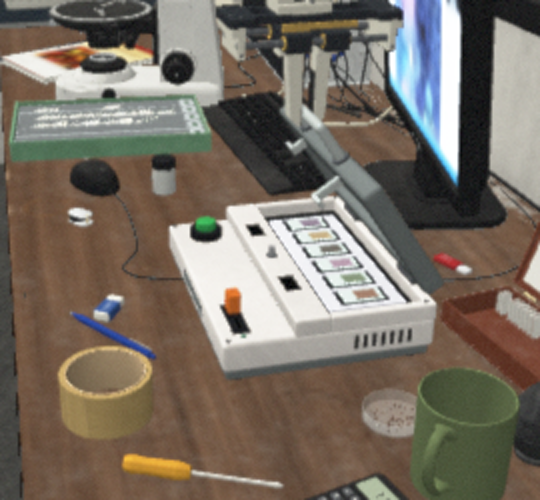

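The cover stands open at about 59° with the bar still in the fingers (crop (310,120)). The button is up at (205,228), the slide is at its red mark at (233,300), and the can, tape and dish haven't moved. Handing in.

```bash
python3 -c "
from plant import robot
print(robot.close_job())"
```

```text
the job is handed in; nothing more can be done
None
```

I pressed and released the button and the cover sprang ajar; the safety catch was not holding, so I left the orange slide at red, raised the cover to about 59° and handed in the job still gripping it, though no verdict came back.

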